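# Shut the key cabinet and lock it at the touch-free sensor

## Task

Lock up the key cabinet: gently push its open flap door with the tips or outside of the fingers on its outer face until it is fully shut, without gripping or slamming it. Then point straight down at the green touch-free sensor on the intercom console, keeping the fingertips centred about 2 cm above it for two seconds without touching the console or pointing at the blue or amber sensor, and finally draw the hand well away, at least 15 cm from the green sensor. Pick nothing up, and leave the other things on the bench where they are and the flap shut.

Things in the scene. Friction and masses are not known exactly. Their poses are not given: they have to be found in the camera images.
- cabinet: dark grey metal key cabinet standing on the bench, fixed, 100 deep (x) x 220 wide (y) x 250 mm high including a 30 mm foot. Origin: centre of its underside. Its own -x axis is its open front, facing roughly to the robot; +y is the hinge side, z up
- flap (a joint): angle of the cabinet's flap door about an upright hinge at the front left (+y, as seen from the robot) edge of the cabinet, rad: 0 = shut against a stop, grows as its free (-y) edge swings out to the robot, at most 1.7. Light friction (about 0.06 N m): it stays where it is left, no spring or latch
- flap_hinge (a point): point on the hinge axis of the flap, 215 mm above the bench; axes as flap_push
- flap_push (a point): point on the outer face of the flap, 150 mm from the hinge axis along the face and 215 mm above the bench (35 mm below the flap's top edge). The flap is a flat dark grey steel panel 12 mm thick, 220 wide, spanning 30 to 250 mm above the bench; its outer face is 12 mm in front of the hinge axis. Axes turn with the flap: -x is out of the outer face, +y along the face to the hinge, z up
- console: grey intercom desk console, fixed, a flat box 130 (x) x 210 (y) x 45 mm high with a black screen and a speaker grille, and three round sensors in a row 68 mm apart along its y, in an order that varies. Origin: centre of its underside
- green_top (a point): centre of the top face of the green touch-free sensor (locks the cabinet), a 38 mm green disc in a black ring of 50 mm, 51 mm above the bench; z up
- blue_top (a point): centre of the top face of the blue sensor, same size and height
- amber_top (a point): centre of the top face of the amber-yellow sensor, same size and height
- sensor_green: the green sensor's body, 6 mm high, 50 mm across; origin at the centre of its underside, on the console's top
- sensor_blue: the blue sensor's body, likewise
- sensor_amber: the amber-yellow sensor's body, likewise
- tray: loose red plastic tray of steel nails, 130 x 190 x 35 mm; origin: centre of its underside
- hammer: loose small aluminium hammer with a black handle, 240 mm long, lying along its x; origin on its underside
- jar: loose white plastic wall anchor jar with a grey band, 64 mm across, 85 mm high; origin: centre of its underside
- coaster: loose blue ceramic coaster, 90 mm across, 9 mm thick; origin: centre of its underside
- tape: loose yellow tape measure, 60 x 35 x 55 mm high; origin: centre of its underside
- padlock: loose brass padlock lying flat, 45 mm wide, 65 mm long with its shackle, 16 mm thick; origin on its underside
Things that resemble listed ones, but are neither listed nor needed, are in the scene too. There is more than one size of the cabinet; the job needs the larger.

How it is judged:
On the way, in this order (a step that is already met when the one before it is completed fails the run):
1. the fingers, held in front of the outer face, touch the open flap (contact force between any of the fingers, the arm and cabinet above 0.2 N and x of the grasp point in the frame of flap_push between -0.07 and 0 m and z of the grasp point in the frame of flap_push below 0.06 m and value of joint flap above 0.08 rad).
2. the flap is fully shut (value of joint flap below 0.04 rad), for 0.2 s.
3. with the flap shut, the fingertips dwell 1.5 s just above the green sensor (grasp point within 25 mm sideways and 21 to 65 mm above it, so the tips are about 2 to 46 mm above) (horizontal distance between the grasp point and green_top below 0.025 m and z of the grasp point in the frame of green_top between 0.021 and 0.065 m and value of joint flap below 0.04 rad), for 1.5 s.
At the end, for the whole second after the job is handed in: The flap is shut (within 0.04 rad) and still, the grasp point is more than 120 mm from the green sensor, and tray, hammer, jar, coaster, tape measure and padlock are each within 15 mm of where they stood (value of joint flap below 0.04 rad and velocity of joint flap between -0.03 and 0.03 rad/s and distance between the grasp point and green_top above 0.12 m and distance of each of tray, hammer, jar, coaster, tape, padlock from where it was at the start of the episode below 0.015 m); the robot touches nothing.
It fails at once if the console or a sensor is touched (contact force between any of the fingers, the arm and console above 0.3 N or contact force between any of the fingers, the arm and sensor_green above 0.3 N or contact force between any of the fingers, the arm and sensor_blue above 0.3 N or contact force between any of the fingers, the arm and sensor_amber above 0.3 N).
It fails at once if the robot points at the blue or amber sensor (fingertips low over it) ((horizontal distance between the grasp point and blue_top below 0.02 m and z of the grasp point in the frame of blue_top below 0.065 m) or (horizontal distance between the grasp point and amber_top below 0.02 m and z of the grasp point in the frame of amber_top below 0.065 m)).
It fails at once if the flap is slammed (faster than 2.5 rad/s), or the cabinet or flap pressed with more than 40 N (velocity of joint flap below -2.5 rad/s or contact force between any of the fingers, the arm and cabinet above 40 N).
It fails at once if the flap is gripped between the fingers (contact force between the fingers and cabinet above 1 N and x of the grasp point in the frame of flap_push between 0 and 0.012 m and y of the grasp point in the frame of flap_push above -0.085 m and z of the grasp point in the frame of flap_push below 0.05 m).
It fails at once if another thing on the bench is lifted or shifted by more than 15 mm (distance of any of tray, hammer, jar, coaster, tape, padlock from where it was at the start of the episode above 0.015 m).
It also fails if it takes over 48 s, if anything falls off the work surface, if the arm or the gripper's body presses on something with over 40 N, if the wrist force passes 120 N, or if a joint passes its speed limit or range.

## Robot

A 7-joint arm with a two-finger parallel gripper is mounted at the origin on the work surface. World frame = base frame: x ahead of the robot, y to its left, z up, the work surface at z = 0. Lengths are in m, angles in rad, forces in N, time in s.
With the tool pointing down it reaches from about 0.4 to 0.9 m from the base axis. Payload 5.5 kg.
Tool frame: the origin (TCP) lies midway between the tips of the shut fingers; the grasp point (between the pads) lies 19 mm behind it (manip.grip_depth is the distance from the TCP to the grasp point, in m); z points along the fingers, x is the direction in which the jaws open and shut, and the axes are right-handed (so a half turn about z gives the same grasp; the last joint's range is limited). The gripper opens to 92 mm and grips with 3 to 60 N. Pads are 19 mm wide; open, the fingers measure 130 mm over their backs; the gripper's body (75 mm by 190 mm) begins 47 mm behind the grasp point.
Start: joints at [1.57, 0.501, -0.427, 1.55, 0.221, 1.138, -0.21], TCP at [0.17, -0.628, 0.227] pointing down, gripper open.
Joint ranges: [-2.88, 2.88], [-0.31, 2.03], [-1.54, 1.56], [0.2, 2.42], [-1.41, 4.55], [0.19, 2.02], [-2.57, 2.57]. Speed limits (rad/s): [2.57, 2.57, 3.14, 3.14, 3.14, 3.14, 3.14].

## Interface

Orientations are given as a unit quaternion [x, y, z, w].
In Python, from bench import manip, effector, viewer gives the robot as it stands. Calls block until the motion is done:
- manip.move_pose(position, orientation): joint-space move of the TCP to a pose.
- manip.servo_line(position, ori=None, vel=0.15): straight line of the TCP; ori=None keeps the orientation; vel is the mean speed in m/s.
- manip.movej(angles): joint-space move.
- effector.open_jaws() and effector.close(f_grip=None): open the fingers fully, or close them until they stop; f_grip is the grip in N (None keeps the last).
- manip.sleep(seconds).
- manip.solve_ik(position, orientation): joint angles nearest the present ones, or None.
- viewer.get_image(name): name is "side" or "top"; returns the picture (400x640x3 uint8, red, green, blue); there is no depth.
- viewer.get_calibration(name): a dict with "vfov" (degrees; the focal length in pixels is half the picture's height over the tangent of half this angle, whatever the lens; pixels are square), "cx", "cy" (the principal point, pixels), "eye" and "attitude" of the camera in the world. Camera axes: x right, y down, z forward; pixel columns grow to the right and rows downward; lengths in m; the calibration is good to about 2 mm. A picture is of the moment at which its call begins. get_calibration takes no time and is no camera call.
A pose or a line that the arm cannot do raises manip.PlanningError and nothing moves.
- manip.hand_in(): hands the job in, once; it reports no verdict.
Readings, each from a call of its own:
- manip.current_clock(): time.
- manip.current_q(): joint angles.
- manip.current_joint_velocities(): joint speeds.
- manip.current_tau(): joint torques, N m.
- manip.current_tool_pos(): TCP position.
- manip.current_tcp_rot(): TCP orientation.
- manip.current_force(): force on the tool from outside, world axes, zero at the start.
- manip.current_wrist_torque(): the same for the moment, N m.
- manip.current_finger_gap(): finger opening in m.
Only numpy, scipy, OpenCV 4.12 (cv2) and the standard library are available. Lean on these libraries where they do the work, as an engineer would, in place of code of your own. Each camera call takes 0.05 s, during which the arm holds its last target.

## Working session

There is one attempt and no reset: what is moved stays moved. The work goes in short steps, each a Python script; the robot and the scene stay as the last script left them, time stands still between calls to the robot, and variables do not carry over. Pictures are saved under pics/ and viewed, and the job is handed in when it is done.

```bash
ls; mkdir -p pics
python3 - <<'E'
from bench import manip, effector, viewer
import cv2
for n in("side","top"):
    im=viewer.get_image(n); cv2.imwrite(f"pics/{n}0.png",im[:,:,::-1]); print(n,viewer.get_calibration(n))
print(manip.current_clock(),manip.current_tool_pos(),manip.current_tcp_rot(),manip.current_finger_gap(),manip.grip_depth)
E
```

```text
pics
side {'vfov': 49.80559364701547, 'cx': 317.9190122780892, 'cy': 201.60733696477627, 'eye': array([ 0.08124552, -0.77082199,  1.14800967]), 'attitude': array([ 0.9103264 , -0.20129666,  0.08339296, -0.35189646])}
top {'vfov': 57.69005186348025, 'cx': 323.72419350696134, 'cy': 198.88368462430194, 'eye': array([0.24824442, 0.03830061, 1.24910921]), 'attitude': array([-0.66781399,  0.73676158, -0.07902329,  0.07044262])}
0.1 [ 0.16925319 -0.62693616  0.22576605] [ 7.93973364e-01 -6.07951917e-01 -6.93386401e-04 -5.32000356e-04] 0.09177969687680125 0.0188
```

View pics/side0.png

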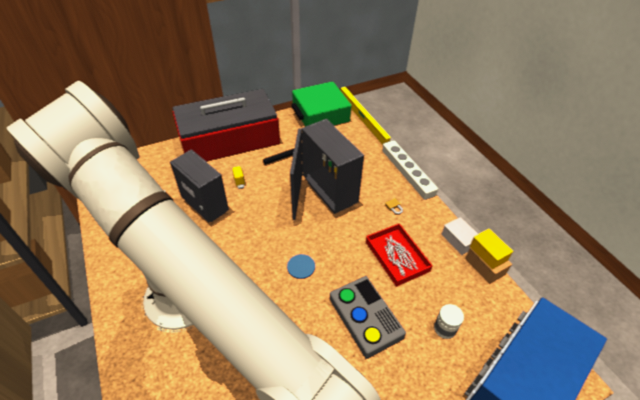

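View pics/top0.png

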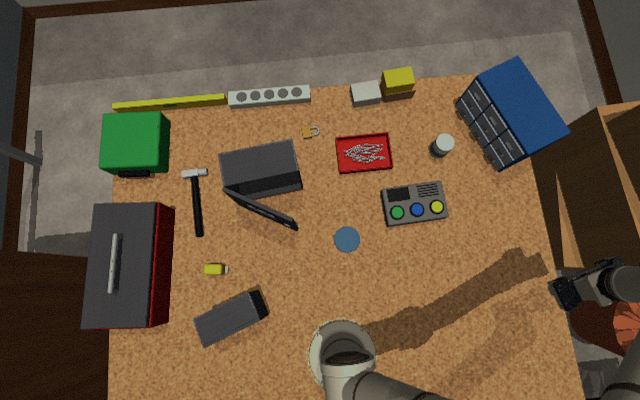

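Candidates. Cabinet: the large one with its flap open (top ~(262,175)) or the small closed one (top ~(230,318)). Sensors: green (397,212), blue (417,210), amber (437,207). The green box (135,142) and the blue coaster (346,239) are distractors. I'll take the large cabinet and the green disc on the console, and check both in crops.

```bash
cat > h.py <<'E'
import numpy as np, cv2
from scipy.spatial.transform import Rotation as R
from bench import manip, effector, viewer
C={n:viewer.get_calibration(n) for n in("side","top")}
def ray(n,u,v):
    c=C[n]; f=200/np.tan(np.radians(c['vfov']/2))
    d=R.from_quat(c['attitude']).apply([(u-c['cx'])/f,(v-c['cy'])/f,1]); return c['eye'],d
def plane(n,u,v,z):
    e,d=ray(n,u,v); return e+d*(z-e[2])/d[2]
def proj(n,p):
    c=C[n]; f=200/np.tan(np.radians(c['vfov']/2))
    q=R.from_quat(c['attitude']).inv().apply(np.asarray(p)-c['eye']); return f*q[...,0]/q[...,2]+c['cx'],f*q[...,1]/q[...,2]+c['cy']
def tri(a,b):
    e1,d1=ray("side",*a); e2,d2=ray("top",*b)
    t=np.linalg.lstsq(np.c_[d1,-d2],e2-e1,rcond=None)[0]; p,q=e1+d1*t[0],e2+d2*t[1]; return (p+q)/2,np.linalg.norm(p-q)
def crop(im,x0,y0,w,h,s,name):
    cv2.imwrite(name,cv2.resize(im[y0:y0+h,x0:x0+w,::-1],None,fx=s,fy=s,interpolation=cv2.INTER_CUBIC))
E
python3 - <<'E'
from h import *
im={n:cv2.imread(f"pics/{n}0.png")[:,:,::-1] for n in("side","top")}
g=lambda i:np.clip(255*(i/255.)**.5,0,255).astype(np.uint8)
crop(g(im["top"]),205,130,110,110,5,"pics/ct.png"); crop(g(im["side"]),250,110,120,120,5,"pics/cs.png")
for n in im:
    hsv=cv2.cvtColor(im[n].copy(),cv2.COLOR_RGB2HSV)
    for nm,lo,hi in(("green",(45,100,60),(85,255,255)),("blue",(100,150,80),(120,255,255)),("amber",(20,150,120),(35,255,255))):
        k,_,st,ce=cv2.connectedComponentsWithStats(cv2.inRange(hsv,lo,hi))
        for j in range(1,k):
            if 60<st[j,4]<400: print(n,nm,st[j,4],ce[j].round(1),plane(n,*ce[j],.051).round(4))
E
```

```text
side green 154 [346.7 294.8] [ 0.4381 -0.2327  0.051 ]
side blue 161 [358.9 313.9] [ 0.4409 -0.3005  0.051 ]
side amber 180 [237.8 174.6] [0.3084 0.3738 0.051 ]
side amber 66 [392.7 202.4] [0.7503 0.0203 0.051 ]
side amber 177 [372.1 334.3] [ 0.4441 -0.368   0.051 ]
top green 110 [397.  211.9] [ 0.4365 -0.2292  0.051 ]
top blue 106 [416.8 209.1] [ 0.4394 -0.2966  0.051 ]
top amber 95 [436.6 206.1] [ 0.4429 -0.3643  0.051 ]
top amber 193 [212.1 269. ] [0.3091 0.3935 0.051 ]
```

View pics/ct.png

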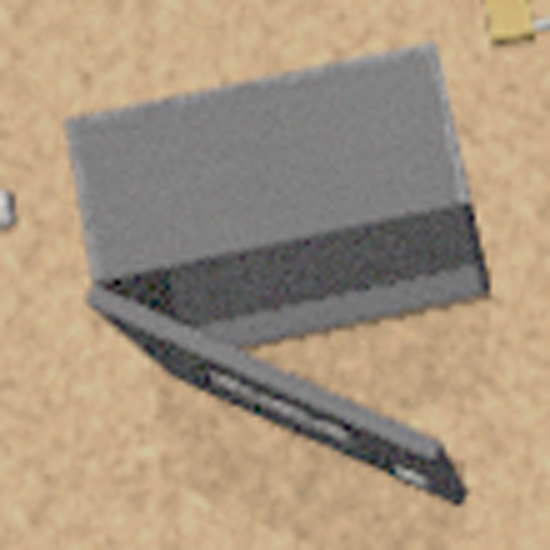

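View pics/cs.png

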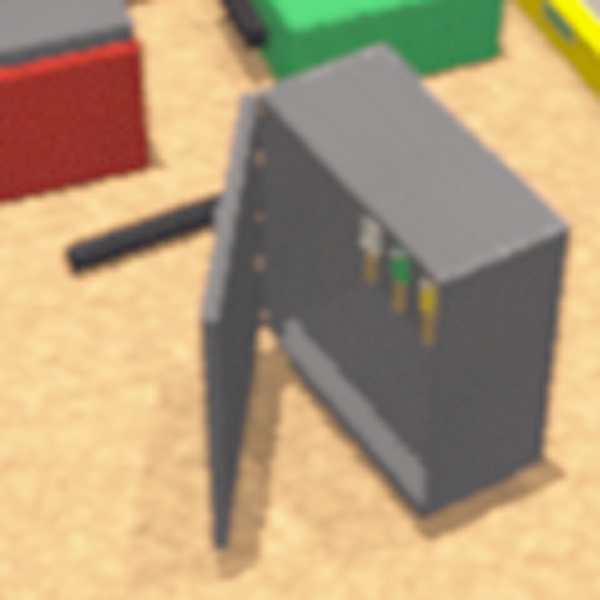

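Top crop: the large cabinet has its hinge at about (223,188) px. The flap is open, with its free end at about (293,220), and the keys are inside. Next I compute its geometry.

Run:
```python
from h import *
T=lambda x,y:(205+x/5-.4,130+y/5-.4); S=lambda x,y:(250+x/5-.4,110+y/5-.4)
P={}
for k,a in dict(BL=(68,120),BR=(435,43),FR=(470,203),FL=(94,283),hin=(90,295),free_in=(441,443),free_out=(436,458)).items():
    P[k]=plane("top",*T(*a),.25); print(k,P[k].round(4))
for k,a in dict(BL=(382,45),BR=(567,232),FR=(440,280),FL=(262,95),hout=(248,97),free=(213,318)).items():
    print("side",k,plane("side",*S(*a),.25).round(4))
d=P['FR']-P['FL'];print(np.linalg.norm(d),np.degrees(np.arctan2(d[1],d[0])))
d=P['BR']-P['BL'];print(np.linalg.norm(d),np.degrees(np.arctan2(d[1],d[0])))
d=P['BL']-P['FL'];print(np.linalg.norm(d),np.degrees(np.arctan2(d[1],d[0])))
d=P['free_in']-P['hin'];print(np.linalg.norm(d),np.degrees(np.arctan2(d[1],d[0])))
```

```text
BL [0.6253 0.3059 0.25  ]
BR [0.6517 0.091  0.25  ]
FR [0.5528 0.0788 0.25  ]
FL [0.5266 0.2948 0.25  ]
hin [0.5198 0.2974 0.25  ]
free_in [0.4159 0.1065 0.25  ]
free_out [0.4078 0.1099 0.25  ]
side BL [0.6271 0.3046 0.25  ]
side BR [0.6486 0.0836 0.25  ]
side FR [0.5563 0.0774 0.25  ]
side FL [0.5302 0.2883 0.25  ]
side hout [0.5208 0.2902 0.25  ]
side free [0.4171 0.1041 0.25  ]
0.21763956223800374 -83.07753998272969
0.21650841547113353 -82.98964317436534
0.09929264848690675 6.3843855396792755
0.2173528712338934 -118.5586580948463
```

```bash
cat >> h.py <<'E'
H=np.array([.528,.2935]); YAW=np.radians(6.95)
def fl(t):
    a=YAW-np.pi/2-t; u=np.array([np.cos(a),np.sin(a)]); n=np.array([u[1],-u[0]]); return u,n
def quat(a,s=1):
    x=s*np.array([np.cos(a),np.sin(a),0]); z=np.array([0,0,-1.]); return R.from_matrix(np.c_[x,np.cross(z,x),z]).as_quat()
def pose(t,off,z,r=.15,s=1):
    u,n=fl(t); p=H+r*u+(.012+off)*n
    return np.r_[p,z],quat(np.arctan2(u[1],u[0]),s)
E
python3 - <<'E'
from h import *
effector.close()
print(fl(.62), manip.current_finger_gap())
for s in(1,-1):
    for t,o in((.62,.06),(0,.01)): print(s,manip.solve_ik(*pose(t,o,.216,s=s)), manip.solve_ik(*pose(t,o,.38,s=s)))
p=manip.current_tool_pos(); manip.servo_line([p[0],p[1],.40],vel=.25)
print(manip.current_clock(),manip.current_tool_pos())
E
```

```text
(array([-0.47828394, -0.87820526]), array([-0.87820526,  0.47828394])) 0.0004665209067541513
1 [-0.74504575  0.10168479  0.23555383  2.08334163 -0.02893244  0.95955245
 -2.56355337] [ 1.0755449  -0.10573114 -1.4743729   1.81134647 -0.10807099  1.34176022
 -2.44315853]
1 [ 0.53422386  0.52019431 -1.11200752  1.81785779  0.51494813  1.13111983
 -2.20493471] [ 0.05292482  0.18770987 -0.42808694  1.61152232  0.07931089  1.3596009
 -1.83466319]
-1 [ 0.59354205  0.32205291 -1.28074207  2.04796832  0.36193913  1.02854055
  0.20672143] [ 0.64516721 -0.02515662 -1.12956718  1.81435167 -0.02337732  1.33804734
  0.59321195]
-1 [ 0.6241758   0.64071072 -1.29673451  1.81586591  0.66196593  1.21167463
  0.81544564] [ 0.66197835  0.40947458 -1.29173054  1.59527931  0.39640907  1.43831803
  1.03080919]
2.3833 [ 0.16920088 -0.62688058  0.39836702]
```

Run:
```python
from h import *
p,q=pose(.62,.06,.40,s=-1)
mid=[.42,-.25,.42]
manip.move_pose(mid,q); print(manip.current_clock(),manip.current_q().round(2))
manip.move_pose(p,q); print(manip.current_clock(),manip.current_q().round(2),manip.current_tool_pos())
try: manip.servo_line([p[0],p[1],.216],vel=.15)
except manip.PlanningError as e: print(e)
print(manip.current_clock(),manip.current_q().round(2),manip.current_tool_pos(),manip.current_force())
for n in("side","top"): cv2.imwrite(f"pics/{n}1.png",viewer.get_image(n)[:,:,::-1])
```

```text
4.0417 [ 1.44  0.12 -1.04  1.65  0.11  1.44  1.46]
5.6833 [ 0.67 -0.04 -1.13  1.78 -0.04  1.38  0.61] [0.39375347 0.1949602  0.39995595]
7.0583 [ 0.48  0.25 -1.12  2.05  0.26  1.    0.3 ] [0.39357777 0.19652132 0.21670672] [ 0.66447353 -0.57339608 -0.49370766]
```

View pics/side1.png

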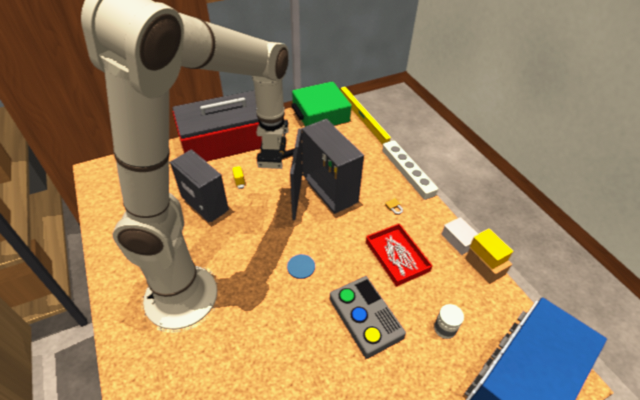

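View pics/top1.png

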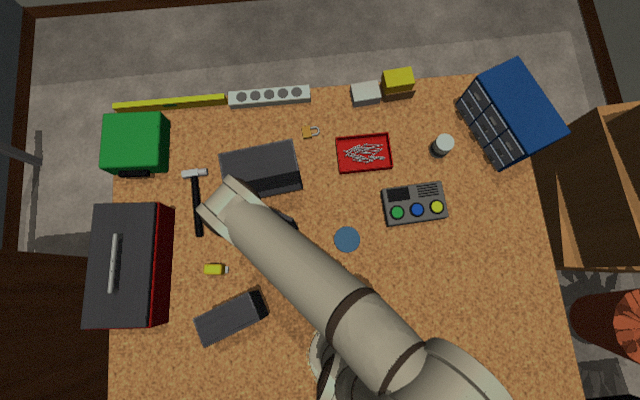

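The hand is clear on the outer side of the flap: side view, gripper at (270,150), flap at (297,170). Nothing has moved. Now I push in small arcs and watch the force.

Run:
```python
from h import *
def go(t,off,v=.09):
    p,q=pose(t,off,.216,s=-1); manip.servo_line(p,q,vel=v)
    print(round(t,2),off,round(manip.current_clock(),2),manip.current_tool_pos().round(4),manip.current_force().round(1))
go(.62,.03); go(.62,.012,.05)
for t in(.5,.38,.26,.15,.06,.02):
    go(t,.010,.08)
    if np.linalg.norm(manip.current_force())>15: break
for n in("side","top"): cv2.imwrite(f"pics/{n}2.png",viewer.get_image(n)[:,:,::-1])
```

```text
0.62 0.03 7.64 [0.4196 0.1817 0.2158] [0.4 0.4 0.3]
0.62 0.012 8.15 [0.4353 0.1732 0.2159] [ 0.5 -0.3 -0.7]
0.5 0.01 8.55 [0.4517 0.1625 0.2159] [-0.8  0.5  0.5]
0.38 0.01 8.93 [0.4677 0.1546 0.2159] [-1.  -0.2  0.6]
0.26 0.01 9.3 [0.4848 0.1485 0.2159] [-1.  -1.4 -0.9]
0.15 0.01 9.66 [0.501  0.1447 0.2159] [ 0.2  0.1 -0.5]
0.06 0.01 9.97 [0.5145 0.1428 0.2159] [-0.1  0.3  0.3]
0.02 0.01 10.22 [0.5209 0.1422 0.216 ] [-0.5  0.3  0.6]
```

View pics/side2.png

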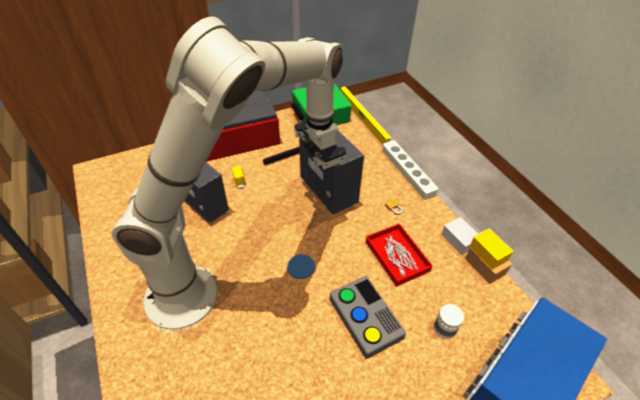

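The flap is nearly shut. I'll press in 1.5 mm steps until I feel the stop.

Run:
```python
from h import *
u,n=fl(0)
for off in(.012,.0105,.009,.0075,.006,.0045,.003,.0015,0,-.0015,-.003):
    p,q=pose(0,off,.216,s=-1); manip.servo_line(p,q,vel=.03); manip.sleep(.1)
    f=np.mean([manip.current_force() for _ in range(1)],0); print(off,round(manip.current_clock(),2),manip.current_tool_pos().round(4),f.round(1),round(f[:2]@n,1))
    if f[:2]@n>6: break
manip.sleep(.4); print(manip.current_force().round(1))
for n in("side","top"):
    im=viewer.get_image(n); cv2.imwrite(f"pics/{n}3.png",im[:,:,::-1])
    if n=="side": crop(im,250,90,130,130,4,"pics/cs3.png")
```

```text
0.012 10.68 [0.5222 0.1417 0.216 ] [-0.6 -0.6  0.2] 0.7
0.0105 11.03 [0.5234 0.1419 0.2159] [-2.4 -0.3  1.9] 2.4
0.009 11.38 [0.5234 0.1418 0.2159] [-9.  -1.6  7. ] 9.2
[-9.2 -1.8  6.8]
```

View pics/cs3.png

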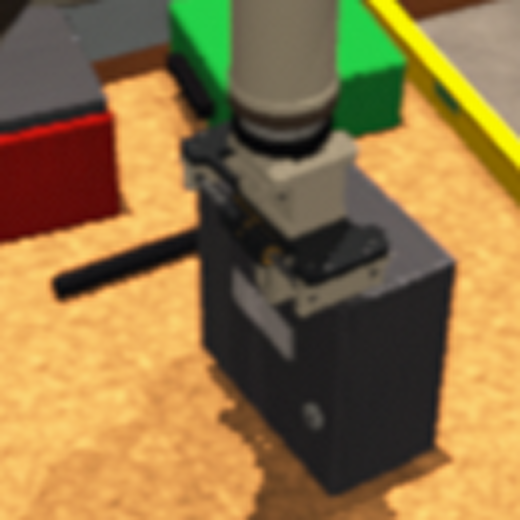

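The flap is flush with the cabinet front (its plate and lock face outward), and the stop gave 9 N where geometry predicted it. Next I retreat and move over to the green sensor.

Run:
```python
from h import *
p,q=pose(0,.07,.216,s=-1); manip.servo_line(p,q,vel=.12)
manip.servo_line([p[0],p[1],.36],vel=.25)
g=np.array([.4373,-.231])
manip.move_pose([*g,.30],q); print(manip.current_clock(),manip.current_tool_pos(),manip.current_q().round(2))
for n in("side","top"):
    im=viewer.get_image(n); cv2.imwrite(f"pics/{n}4.png",im[:,:,::-1])
```

```text
14.65 [ 0.43799529 -0.22940632  0.30011575] [ 1.46  0.31 -1.22  1.83  0.31  1.22  1.84]
```

View pics/side4.png

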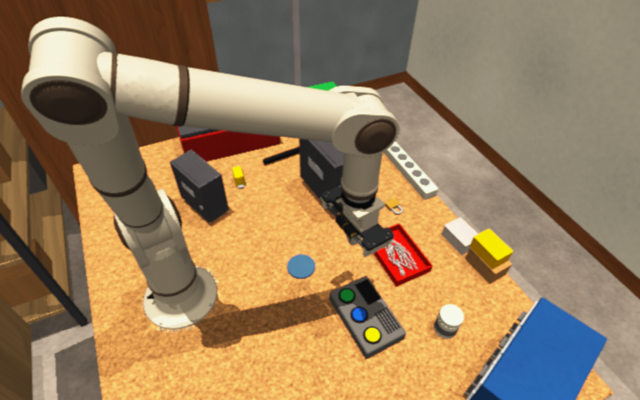

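View pics/top4.png

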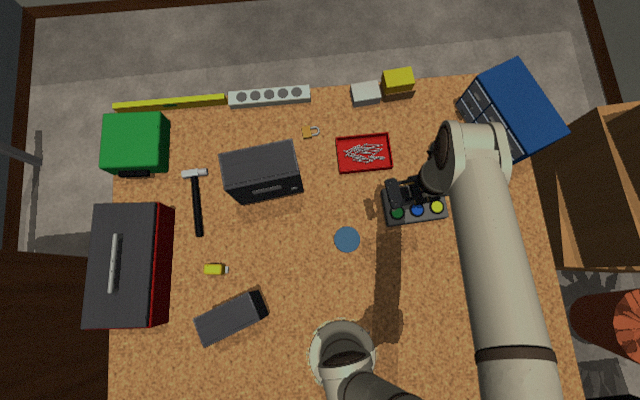

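The flap is shut (top view, (265,190)) and the hand is over the console. Lowering to 2 cm above green.

Run:
```python
from h import *
g=[.4373,-.231]
manip.servo_line([*g,.12],vel=.15); manip.servo_line([*g,.072],vel=.05)
print(manip.current_clock(),manip.current_tool_pos(),R.from_quat(manip.current_tcp_rot()).as_matrix()[:,2],manip.current_force())
im=viewer.get_image("side"); crop(im,290,200,130,170,3.5,"pics/s5.png")
manip.sleep(2.1); print(manip.current_clock(),manip.current_tool_pos())
```

```text
17.2083 [ 0.43761493 -0.23103896  0.07225838] [ 5.18990046e-04 -2.12338395e-04 -9.99999843e-01] [ 0.26016941 -0.05716935 -0.13580317]
19.3583 [ 0.43729457 -0.23098927  0.07199328]
```

View pics/s5.png

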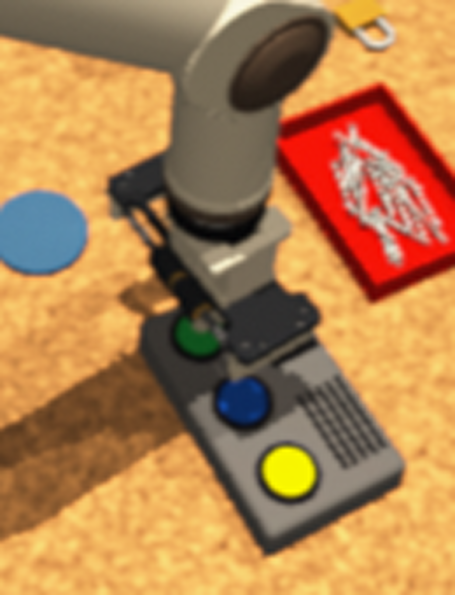

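The crop shows the fingertips over the green disc, clear of blue and amber, and they stayed there for over 2 s. Now I rise, check and hand in.

Run:
```python
from h import *
manip.servo_line([.4373,-.231,.36],vel=.2)
q=manip.current_tcp_rot(); manip.move_pose([.40,-.36,.40],q); manip.sleep(.5)
print(manip.current_clock(),manip.current_tool_pos(),manip.current_force())
for n in("side","top"):
    im=viewer.get_image(n); cv2.imwrite(f"pics/{n}6.png",im[:,:,::-1])
    im0=cv2.imread(f"pics/{n}0.png")[:,:,::-1]
    if n=="top":
        T=im; d=cv2.absdiff(im,np.ascontiguousarray(im0)).max(2); cv2.imwrite("pics/d6.png",d)
        crop(im,205,130,110,110,5,"pics/ct6.png")
```

```text
22.0667 [ 0.40017471 -0.35968038  0.40006325] [ 0.30308615 -0.13726889 -0.15490241]
```

View pics/d6.png

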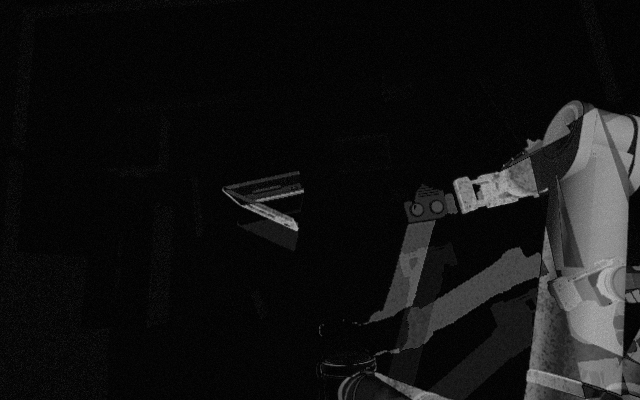

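View pics/ct6.png

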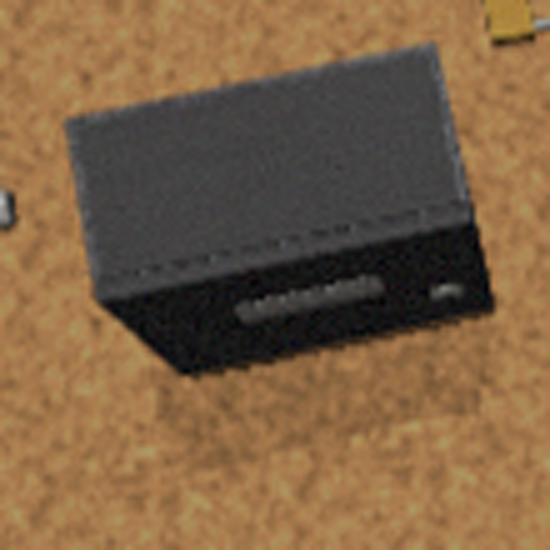

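View pics/side6.png

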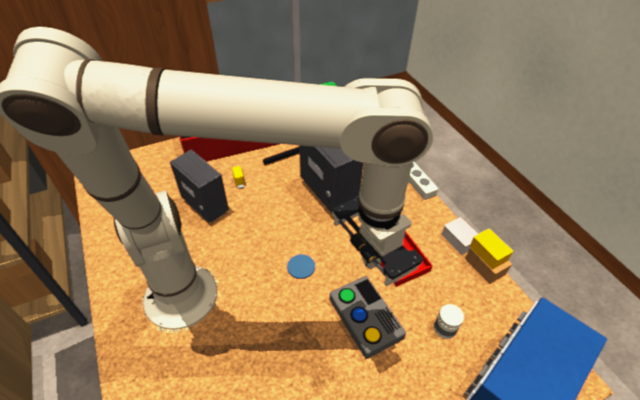

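The difference image shows only the flap, the arm and its shadows changing. The door is parallel to the cabinet front and shut, and the hand is about 37 cm from green.

```bash
python3 -c "
from bench import manip
manip.hand_in(); print(manip.current_clock())"
```

```text
the job is handed in; nothing more can be done
the job is handed in; nothing more can be done
```

I shut the large cabinet's flap and held the fingertips above the green sensor for just over 2 s. I then drew the hand about 37 cm away and handed in at about 22 s of the 48 s allowed; no verdict was reported.

- **Flap:** I pushed its outer face with the closed fingers. The force stayed under about 2 N on the way, then rose to about 9 N sideways (11–12 N in total) at the stop. The last top picture shows the door flush with the cabinet front.
- **Green sensor:** The fingertips stayed centred on the measured position, about 21 mm above it. I felt no contact there.
- **Other things on the bench:** A before/after comparison of the top view showed only the flap, the arm and shadows changing. In the last side view the arm hides part of the tray and the padlock.
- **One disagreement:** The two cameras put the green sensor 3–4 mm apart, so I used the average, well inside the 25 mm allowed.

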